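# Hold the specimen carrier against the fence under the probe

## Task

Slide the black specimen carrier up to the fence, without ramming it, so that its long straight edge lies flush along the fence and the orange disc sits right under the tip of the fixed probe, with all three discs still in their pockets. Then be the third hand while a colleague gets ready to clamp it down: keep it flat on the board and press it against the fence with a steady 10 N or so (no less than 5, no more than 20 N reaching the fence), and finish while still holding it like that, not letting go. Touch neither the probe nor its stand, and leave the other things on the table where they are.

Things in the scene. Friction and masses are not known exactly. Their poses are not given: they have to be found in the camera images.
- fence: Blue-anodised straight-edge bar, 380 mm long, 25 mm thick, 22 mm high, fastened to the board, rigid. Origin: on the board at the foot of its working face, halfway along. x points straight into the bar (the direction to press), y runs along it, z up; the working face is the plane x = 0 and faces the robot. At most 0.2 rad askew to the world.
- probe_tip (a point): Lower end (5 mm across) of the steel nozzle of the fixed fibre probe, 30 mm above the board, 28 mm in front of the fence's working face; its place along the fence varies. The nozzle flares to a 31 mm barrel at 80 mm height; above are a black 50 mm cube (135 to 185 mm up) and a 33 mm tube (to 255 mm). Its stand is behind the fence.
- probe: The whole probe with its stand (black bracket, cube and tubes, 0.26 m tall), fastened to the board. Origin: on the board straight below the tip; axes parallel to the fence's.
- carrier: Black T-shaped carrier, loose and flat on the board, 12 mm thick, 0.55 kg +-20 %; board friction eats 2 to 6 N of a push. Origin: centre of the underside of the T's head (70 mm in x, 200 in y); x points to its straight edge (x = +35 mm), which goes on the fence; tongue 50 mm wide back to x = -155. Disc pockets at x = +7, y = -60, 0, +60. Starts 35 to 70 mm short of the fence, up to 0.25 rad askew.
- carrier_grip (a point): Point to grip: on the upright aluminium block on the carrier's tongue, 36 mm (x) by 18 mm (y), 12 to 52 mm above the board. This point is 36 mm up, at x = -130 mm, y = 0 of the carrier, axes as the carrier's. Beside the block the tongue's top is 12 mm up. Bearing down on it adds friction on the board (0.5 to 0.7 of that force), and a push here tends to do so: watch the vertical force.
- orange_disc: The reference disc: steel puck 25 mm across, 9 mm thick, with an orange top face; it sits loosely in one of the three pockets (which one varies) and stands out 2 mm. 30 g. Origin: centre of its underside, 5 mm above the board.
- white_disc: Same puck with a white top face, in another pocket.
- blue_disc: Same puck with a blue top face, in the remaining pocket.
- clamp_a: Bystander: dark steel slotted table clamp, 72 x 32 mm, 17 mm high, loose on the right.
- clamp_b: Bystander: the same kind of clamp, loose on the left.
- hex_driver: Bystander: hex driver with red handle, 190 mm long, lying on the right.
- post_holder: Bystander: black post holder, 32 mm across, 50 mm high, standing on the left. Origin: centre of its underside, as for the next three.
- lens_mount: Bystander: lens in a black ring on a post with a round foot, 56 mm across, 116 mm high, standing on the left.
- screw_jar: Bystander: amber jar of screws, 52 mm across, 60 mm high, standing on the right.
- slide_box: Bystander: blue slide box with clear lid, 87 x 62 x 32 mm, on the right beside the fence's end.

How it is judged:
By the outcome, as a careful person would: the job done as asked, in the order asked, and still so for the second after the job is handed in, while the arm keeps its last pose, push and grip.
It also fails if it takes over 72 s, if anything falls off the work surface, if the arm or the gripper's body presses on something with over 40 N, if the wrist force passes 120 N, or if a joint passes its speed limit or range.

## Robot

A 6-joint arm with a two-finger parallel gripper is mounted at the origin on the work surface. World frame = base frame: x ahead of the robot, y to its left, z up, the work surface at z = 0. Lengths are in m, angles in rad, forces in N, time in s.
With the tool pointing down it reaches from about 0.375 to 0.9 m from the base axis. Payload 3.1 kg.
Tool frame: the origin (TCP) lies on the centre line of the jaws, within the pads' length; the fingertips stand 8 mm ahead of it and the grasp point (between the pads) lies 11 mm behind it; z points along the fingers, y is the line along which they close (so a half turn about z gives the same grasp; the last joint's range is limited). The gripper opens to 85 mm and grips with 20 to 120 N. Pads are 22 mm wide; open, the fingers measure 114 mm over their backs; the gripper's body (76 mm by 85 mm) begins 54 mm behind the grasp point. The pads swing forward as they close: fully open they stand 13 mm farther back than shut.
Start: joints at [-1.323, 0.527, 1.433, -0, 1.181, -0.178], TCP at [0.258, -0.569, 0.239] pointing down, gripper open.
Joint ranges: [-3.08, 3.08], [-0.75, 2.2], [0.22, 2.44], [-1.43, 4.57], [0, 2.65], [-2.85, 2.85]. Speed limits (rad/s): [2.79, 2.79, 3.14, 3.14, 3.14, 3.14].

## Interface

Orientations are given as a unit quaternion [x, y, z, w].
In Python, from station import * gives the robot as it stands.
- The arm moves only by the tool play_rows, never from a script. Its argument "rows" is a list of rows, each a list of 3 entries, a list of its own where there are three numbers: the turn, a rotation vector about the tool's x, y, z in degrees, then the shift along the tool's x, y, z in mm, then the closure, from 0 (fully open) to 1 (shut). In form: [[[ax, ay, az], [dx, dy, dz], jaw], ...]. A call has 1 to 12 rows; each row shifts and turns the commanded pose from where the row before left it, along the tool's axes as they then stand; what a row does not reach is not made up. A row lasts 1/12 s, in which the tool goes at most 41.7 mm and 7.16 degrees, less where a joint would pass 70% of its speed; a pose out of reach is approached as far as the arm can. A call with a gripper value outside its range is refused whole. The fingers move at their own pace and stop on an object; "grip_force" is the grip in N (left out, the last holds). Time passes only in rows, so rows that do not move let the fingers close. It gives the time, the measured TCP pose, the force, the opening and the grip force at its end, in the units of the state.
- sense(): the state, without advancing time (a new reading comes with each control period).
- snapshot(name): name is "scene" or "top" or "wrist"; returns (picture, depth): 480x640x3 uint8, red, green, blue; 480x640 float32, m along the optical axis (not along the pixel's ray), 0 where there is no reading.
- get_calibration(name): a dict with "vfov" (degrees; the focal length in pixels is half the picture's height over the tangent of half this angle, whatever the lens; pixels are square), "cx", "cy" (the principal point, pixels), "k1" (the pictures are not rectified: a ray, as slopes to the right and down, at radius r is drawn at 1 + k1 r^2 times it, then the intrinsics apply), "xyz" and "attitude" of the camera in the world. Camera axes: x right, y down, z forward; pixel columns grow to the right and rows downward; lengths in m; the calibration is good to about 2 mm. A picture is of the moment at which its call begins: read the wrist's pose just before it. get_calibration takes no time and is no camera call; for the wrist camera it gives the pose at the moment of the call.
- sign_off(): hands the job in; it is judged then, once.
The state is a dict: "t": time; "q": joint angles; "qd": joint speeds; "tau": joint torques, N m; "tcp_pos": TCP position; "tool_rot": TCP orientation; "force": force on the tool from outside, world axes, zero at the start; "ft_torque": the same for the moment, N m; "finger_gap": opening from 0.0 (shut) to 1.0 (fully open); "gripper_force": force on a finger pad.
Only numpy, scipy, OpenCV 4.12 (cv2) and the standard library are available. Lean on these libraries where they do the work, as an engineer would, in place of code of your own. Each camera call takes 0.05 s, during which the arm holds its last target. There are 200 camera calls.

## Working session

There is one attempt and no reset: what is moved stays moved. The work goes in short steps, Python scripts to look and compute and a tool call to move; the robot and the scene stay as the last step left them, time stands still between calls to the robot, and variables do not carry over. Pictures are saved under pics/ and viewed, at most 10 in all, crops included, and the job is handed in when it is done.

Besides the shell and the picture viewer there is one more tool, called after ">>>" by a JSON object that holds its "fn" and its "kwargs". play_rows: Moves the arm, as the interface text tells. Its arguments: {"type":"object","properties":{"rows":{"type":"array","items":{"type":"array"}},"grip_force":{"type":"number"}},"required":["rows"]}

```bash
mkdir -p pics; ls; cat > h.py <<'E'
from station import *
import numpy as np, cv2
from scipy.spatial.transform import Rotation as R
def snap(name,fn=None):
    c=get_calibration(name); p,d=snapshot(name)
    if fn: cv2.imwrite(f'pics/{fn}.png',p[:,:,::-1])
    np.savez(f'/tmp/{fn or name}.npz',p=p,d=d)
    import pickle; pickle.dump(c,open(f'/tmp/{fn or name}.pkl','wb'))
    return p,d,c
def rot(c):
    a=np.array(c['attitude'],float)
    return a if a.shape==(3,3) else R.from_quat(a).as_matrix()
def ray(c,u,v):
    f=240/np.tan(np.radians(c['vfov'])/2)
    x=(u-c['cx'])/f; y=(v-c['cy'])/f
    K=np.array([[f,0,c['cx']],[0,f,c['cy']],[0,0,1]])
    rd=np.hypot(x,y); r=rd
    for _ in range(20): r=rd/(1+c['k1']*r*r)
    s=r/rd if rd>0 else 1
    return rot(c)@np.array([x*s,y*s,1])
def onz(c,u,v,z):
    d=ray(c,u,v); o=np.array(c['xyz']); return o+d*(z-o[2])/d[2]
def proj(c,P):
    f=240/np.tan(np.radians(c['vfov'])/2)
    q=rot(c).T@(np.array(P)-np.array(c['xyz'])); x,y=q[:2]/q[2]; s=1+c['k1']*(x*x+y*y)
    return c['cx']+f*x*s, c['cy']+f*y*s
def load(fn):
    import pickle; z=np.load(f'/tmp/{fn}.npz'); return z['p'],z['d'],pickle.load(open(f'/tmp/{fn}.pkl','rb'))
E
python3 - <<'E'
from h import *
for n in ('top','scene'):
    p,d,c=snap(n,n+'0'); print(n,c)
s=sense(); print(s)
E
```

```text
pics
top {'vfov': 44.02789890753345, 'cx': 314.03647289270083, 'cy': 247.9874588532437, 'k1': -0.03000437364329605, 'xyz': array([ 0.26557939, -0.00226491,  1.44731843]), 'attitude': array([-0.70044719,  0.70734196, -0.06758328,  0.06688482])}
scene {'vfov': 57.75827964959894, 'cx': 317.8336145883434, 'cy': 244.3017886106567, 'k1': -0.015000481283958195, 'xyz': array([1.08858843, 0.13017247, 0.9446279 ]), 'attitude': array([ 0.60696047,  0.74484002, -0.21882084, -0.17008757])}
{'t': 0.1, 'q': array([-1.32352656e+00,  5.28384898e-01,  1.43379116e+00, -1.22292811e-05,
        1.18139900e+00, -1.78487290e-01]), 'qd': array([ 0.00071893, -0.0012914 , -0.00388036, -0.0015669 , -0.00012379,
       -0.00109982]), 'tau': array([-5.90232912e-05, -4.43303347e+01, -1.78585929e+01, -2.38604598e-04,
        3.89093664e-03,  7.40822976e-07]), 'tcp_pos': array([ 0.25800409, -0.56856225,  0.23841887]), 'tool_rot': array([ 9.77425834e-01,  2.11276492e-01, -3.97331915e-05, -9.90421672e-04]), 'force': array([-0.01581001,  0.07335254,  0.45888645]), 'ft_torque': array([0.01737255, 0.01586256, 0.0281426 ]), 'gripper_force': 0.0, 'finger_gap': 1.002773139674039}
```

View pics/top0.png

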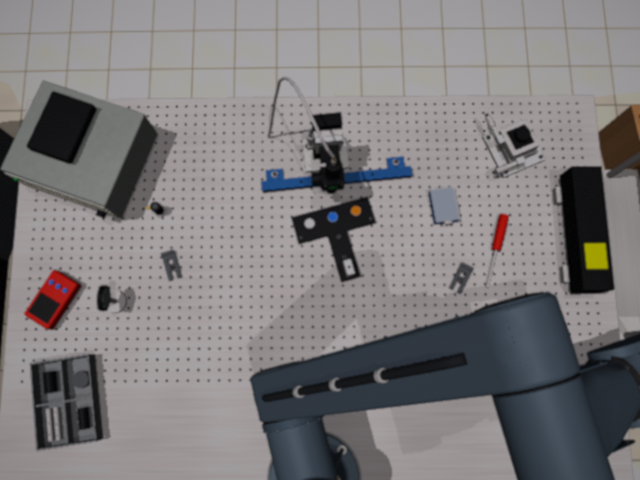

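View pics/scene0.png

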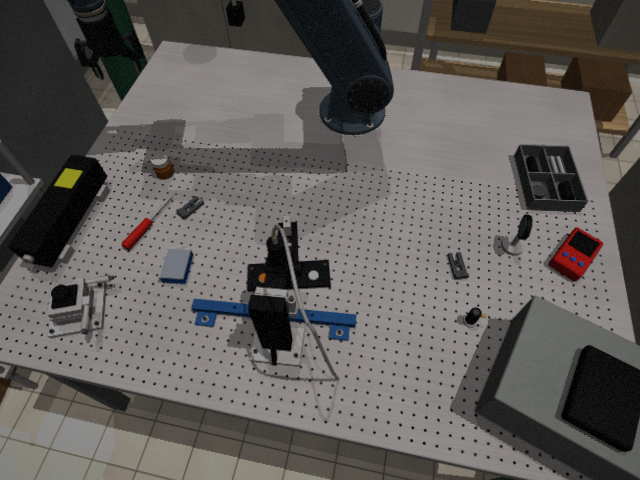

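The top view shows the fence from about (262,186) to (411,172), the discs white (309,224), blue (333,217) and orange (356,211), the block at about (349,267) and the probe at about (330,175). The scene view shows the same layout from the far side. Next I need an enlarged crop.

```bash
python3 - <<'E'
from h import *
p,d,c=load('top0')
cr=p[140:290,250:425]
cv2.imwrite('pics/crop1.png',cv2.resize(cr[:,:,::-1],None,fx=4,fy=4,interpolation=cv2.INTER_CUBIC))
E
```

```text
(no output)
```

View pics/crop1.png

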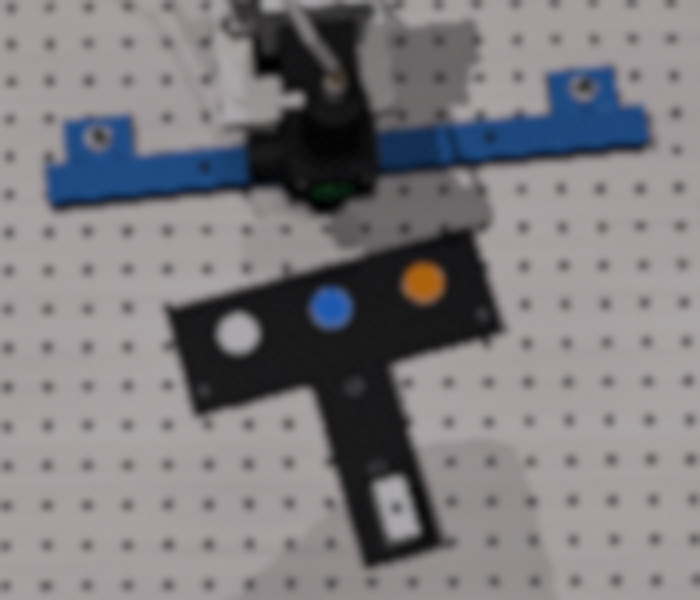

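The enlarged crop shows the fence front edge from crop (55,207) to (650,147), the discs at white (238,333), blue (330,307) and orange (424,283), and the block top at about (397,508).

```bash
python3 - <<'E'
from h import *
p,d,c=load('top0')
def P(x,y,z): return onz(c,250+(x-1.5)/4,140+(y-1.5)/4,z)
W,B,O=[P(*a,.014) for a in((238,333),(330,307),(424,283))]
bl=P(397,508,.052)
F1,F2=P(55,207,.011),P(650,147,.011)
print('discs',W,B,O,np.linalg.norm(W-O)); print('block',bl)
print('fence',F1,F2,np.linalg.norm(F1-F2),(F1+F2)/2)
v=W-O; print('carrier yaw',np.arctan2(-v[0],v[1])); v=F1-F2; print('fence yaw',np.arctan2(-v[0],v[1]))
C=get_calibration('wrist'); s=sense()
T=R.from_quat(s['tool_rot']).as_matrix()
print('wrist cam in tool',T.T@(C['xyz']-s['tcp_pos']),T.T@rot(C),C['vfov'],T)
E
```

```text
discs [0.60542731 0.00650205 0.014     ] [ 0.62145542 -0.05078294  0.014     ] [ 0.63626759 -0.1095456   0.014     ] 0.12007572776338536
block [ 0.48859459 -0.08744137  0.052     ]
fence [0.68852433 0.12075758 0.011     ] [ 0.72428069 -0.25464168  0.011     ] 0.3770982842371964 [ 0.70640251 -0.06694205  0.011     ]
carrier yaw 0.25975131729079254
fence yaw 0.09496239955692123
wrist cam in tool [ 0.06932412 -0.00037935 -0.13374429] [[-6.59717082e-05 -9.62838457e-01 -2.70077953e-01]
 [ 9.99999423e-01 -3.53139602e-04  1.01468749e-03]
 [-1.07235535e-03 -2.70077730e-01  9.62837925e-01]] 69.33194428739664 [[ 9.10724484e-01  4.13014125e-01 -4.96178130e-04]
 [ 4.13014282e-01 -9.10722526e-01  1.91933808e-03]
 [ 3.40833138e-04 -1.95291684e-03 -9.99998035e-01]]
```

>>> {"fn": "play_rows", "kwargs": {"rows": [[[0,0,0],[10,-8,0],0],[[0,0,0],[20,-16,0],0],[[0,0,0],[30,-24,4],0],[[0,0,0],[30,-24,4],0],[[0,0,0],[30,-24,4],0],[[0,0,0],[30,-24,4],0],[[0,0,0],[30,-24,4],0],[[0,0,0],[30,-24,4],0],[[0,0,0],[30,-24,4],0],[[0,0,0],[30,-24,4],0],[[0,0,0],[30,-24,4],0],[[0,0,0],[30,-24,4],0]]}}

```text
t: 1.1
tcp_pos: [0.4497, -0.1896, 0.1992]
tool_rot: [0.977, 0.211, -0.0, -0.0]
force: [0.8, -0.5, 0.4]
finger_gap: 1.001
gripper_force: 0.0
```

>>> {"fn": "play_rows", "kwargs": {"rows": [[[0,0,0],[30,-24,4],0],[[0,0,0],[30,-24,4],0],[[0,0,3],[20,-17,4],0],[[0,0,6.5],[10,-10,4],0],[[0,5,0],[0,0,3],0],[[0,5,0],[0,0,3],0],[[0,5,0],[0,0,3],0],[[0,5,0],[0,0,0],0],[[0,5,0],[0,0,0],0],[[0,0,0],[0,0,0],0],[[0,0,0],[0,0,0],0]]}}

```text
t: 2.02
tcp_pos: [0.5013, -0.0851, 0.1739]
tool_rot: [0.972, 0.127, 0.197, -0.029]
force: [-0.1, 1.2, 0.6]
finger_gap: 1.001
gripper_force: 0.0
```

```bash
python3 - <<'E'
from h import *
s=sense(); print(s['t'],s['tcp_pos'],R.from_quat(s['tool_rot']).as_matrix(),s['q'],s['force'])
p,d,c=snap('wrist','w1'); print(c['xyz'])
E
```

```text
2.0167 [ 0.50133175 -0.08510133  0.17390002] [[ 0.89009498  0.25868415  0.37525117]
 [ 0.23574306 -0.96594002  0.10670095]
 [ 0.39007197 -0.00651112 -0.92076135]] [-0.56113422  0.4066857   2.04361416  0.64438393  0.50386147  0.2085188 ] [-0.10931728  1.23946784  0.64060612]
[ 0.51239023 -0.08261596  0.32362961]
```

View pics/w1.png

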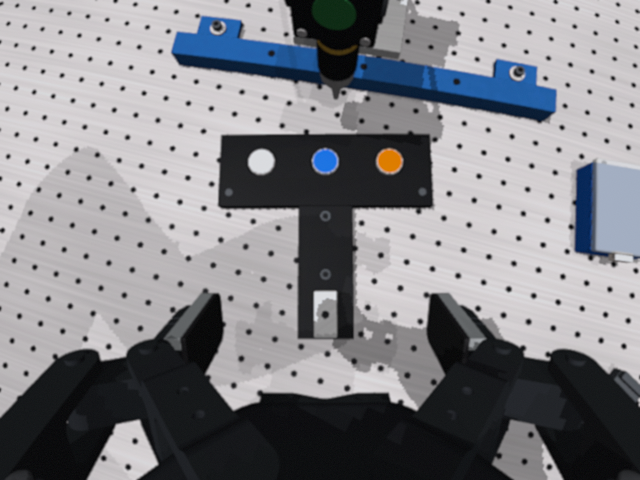

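The wrist view is clear. The fence's lower edge runs from about (174,60) to (553,118), the probe tip is at about (337,97), and the discs are at (261,162), (325,161) and (389,161). I'll enlarge it for accuracy.

```bash
python3 - <<'E'
from h import *
p,d,c=load('w1')
g=lambda u,v,w,h:cv2.resize(p[v:v+h,u:u+w,::-1],(w*5,h*5),interpolation=cv2.INTER_CUBIC)
top=np.hstack([g(165,25,80,50),g(490,75,80,50)]); bot=np.hstack([g(300,60,80,60),g(285,285,80,60)])
cv2.imwrite('pics/crop2.png',np.vstack([top,bot]))
hsv=cv2.cvtColor(p,cv2.COLOR_RGB2HSV).astype(int)
def cen(m,box):
    u0,v0,u1,v1=box; y,x=np.nonzero(m[v0:v1,u0:u1]); return x.mean()+u0,y.mean()+v0,len(x)
b=(372,143,408,180)
print('O',cen((hsv[...,1]>120)&(hsv[...,2]>90),b))
print('B',cen((hsv[...,1]>120)&(hsv[...,2]>90),(308,143,343,180)))
print('W',cen(hsv[...,2]>110,(243,143,279,180)))
E
```

```text
O (np.float64(389.278801843318), np.float64(160.27649769585253), 434)
B (np.float64(324.9131455399061), np.float64(160.3638497652582), 426)
W (np.float64(260.8527827648115), np.float64(161.32854578096948), 557)
```

View pics/crop2.png

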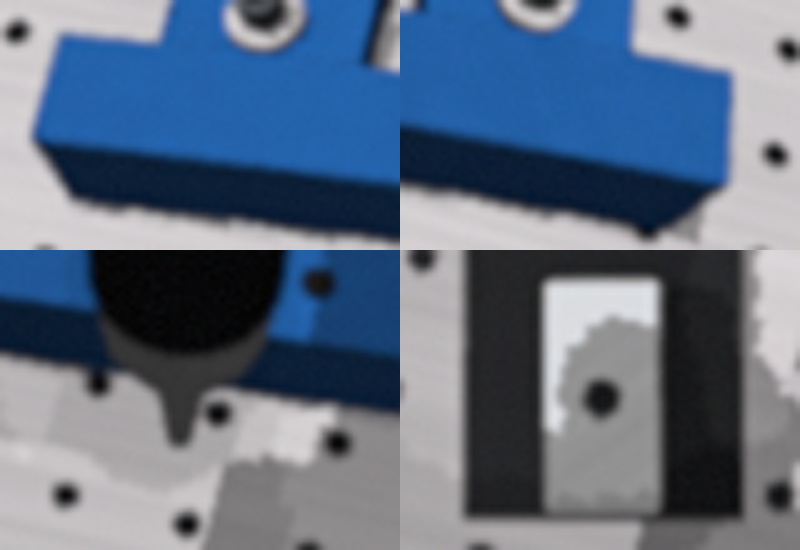

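The crop shows the fence top corners at (172.4,52.4) and (555,111.8), the foot corners at (180,64.4) and (540,121.4), the tip at (335.8,97.5) and the block top centre at (325.2,314.2).

```bash
cat > g.py <<'E'
from h import *
p,d,c=load('w1')
T1,T2=onz(c,172,52,.022),onz(c,554.6,111.4,.022); B1,B2=onz(c,179.6,64,0),onz(c,539.6,121,0)
tip=onz(c,335.5,97.2,.03); bl=onz(c,325,314,.052)
W,B,O=[onz(c,*a,.014) for a in((260.85,161.3),(324.9,160.6),(389.3,160.5))]
E
python3 - <<'E'
from g import *
for n,a in dict(T1=T1,T2=T2,B1=B1,B2=B2,tip=tip,bl=bl,W=W,B=B,O=O).items(): print(n,a.round(4))
print(np.linalg.norm(T1-T2),np.linalg.norm(B1-B2),np.linalg.norm(W-O))
yaw=lambda v:np.arctan2(-v[0],v[1])
yf=yaw(T1-T2); print('fence yaw',yf,yaw(B1-B2)); yc=yaw(W-O); v=B-bl; print('carrier',yc,np.arctan2(v[1],v[0]))
X=np.array([np.cos(yf),np.sin(yf),0]);Y=np.array([-X[1],X[0],0])
F=(T1+T2)/2; print('tip in fence',(tip-F)@X,(tip-F)@Y,'O',(O-F)@X,(O-F)@Y,'bottom',((B1+B2)/2-F)@X)
E
```

```text
T1 [0.689  0.1214 0.022 ]
T2 [ 0.7249 -0.2522  0.022 ]
B1 [0.6902 0.1233 0.    ]
B2 [ 0.7251 -0.2504  0.    ]
tip [ 0.6764 -0.0473  0.03  ]
bl [ 0.4892 -0.0876  0.052 ]
W [0.6052 0.0056 0.014 ]
B [ 0.621 -0.052  0.014]
O [ 0.6367 -0.1099  0.014 ]
0.3752572465983569 0.37529782538633677 0.11967157238434208
fence yaw 0.09603211331019353 0.09298584360752293
carrier 0.2661517070717257 0.2633815179854495
tip in fence -0.028700154039132397 0.020980851130951283 O -0.07423964968204586 -0.037533275019156084 bottom 0.0008882796550312705
```

```bash
cat >> g.py <<'E'
def Rd(yaw): 
    a,b=np.cos(yaw),np.sin(yaw); return np.array([[a,b,0],[b,-a,0],[0,0,-1]])
def rel(yaw,P):
    s=sense(); Rc=R.from_quat(s['tool_rot']).as_matrix(); D=Rd(yaw)
    print('t',s['t'],'tcp',s['tcp_pos'].round(4),'F',s['force'].round(2),'gap',s['finger_gap'],s['gripper_force'])
    print('turn deg',np.degrees(R.from_matrix(Rc.T@D).as_rotvec()).round(2),'shift mm now',(Rc.T@(np.array(P)-s['tcp_pos'])*1000).round(1),'after turn',(D.T@(np.array(P)-s['tcp_pos'])*1000).round(1))
yf,yc=.095,.265
r2=lambda y,a:np.array([np.cos(y)*a[0]-np.sin(y)*a[1],np.sin(y)*a[0]+np.cos(y)*a[1],0])
F=(T1+T2+B1+B2)/4; ty=(tip-F)@r2(yf,(0,1))
Og=F+r2(yf,(-.028,ty)); Gg=Og+r2(yf,(-.137,.060))
E
python3 - <<'E'
from g import *
print('grip est',bl,O+r2(yc,(-.137,.06)),'goal grip',Gg,'goal O',Og,tip)
rel(yc,[bl[0],bl[1],.027])
E
```

```text
grip est [ 0.4891838 -0.0875645  0.052    ] [ 0.48871833 -0.08786752  0.014     ] goal grip [ 5.35455694e-01 -4.35910760e-04  1.10000000e-02] goal O [ 0.67752938 -0.04716993  0.011     ] [ 0.67636962 -0.04728044  0.03      ]
t 2.0667 tcp [ 0.5024 -0.0855  0.1743] F [ 0.98 -0.52  0.57] gap 1.0042653111919033 0.0
turn deg [ -0.25 -23.02  -0.18] shift mm now [-69.8  -0.7 130.4] after turn [-13.3  -1.5 147.3]
```

>>> {"fn": "play_rows", "kwargs": {"rows": [[[0,-5,0],[0,0,0],0],[[0,-6,0],[0,0,0],0],[[0,-6,0],[0,0,0],0],[[0,-6,-0.2],[0,0,0],0],[[-0.2,0,0],[-13,-1.5,10],0],[[0,0,0],[0,0,22],0],[[0,0,0],[0,0,25],0],[[0,0,0],[0,0,25],0],[[0,0,0],[0,0,15],0],[[0,0,0],[0,0,5],0],[[0,0,0],[0,0,0],0],[[0,0,0],[0,0,0],0]]}}

```text
t: 3.07
tcp_pos: [0.4951, -0.0839, 0.0717]
tool_rot: [0.991, 0.135, 0.023, -0.006]
force: [-0.1, -0.5, -0.1]
finger_gap: 1.004
gripper_force: 0.0
```

```bash
python3 - <<'E'
from g import *
rel(yc,[bl[0],bl[1],.027]); print(sense()['q'])
snap('wrist','w2')
E
```

```text
t 3.0667 tcp [ 0.4951 -0.0839  0.0717] F [-0.13 -0.49 -0.12] gap 1.0035656503693509 0.0
turn deg [-0.34 -2.68  0.35] shift mm now [-8.8  2.2 44.3] after turn [-6.7  2.  44.7]
[-0.41079928  0.6360083   1.90115137  0.06272843  0.57268083  0.83669783]
```

View pics/w2.png

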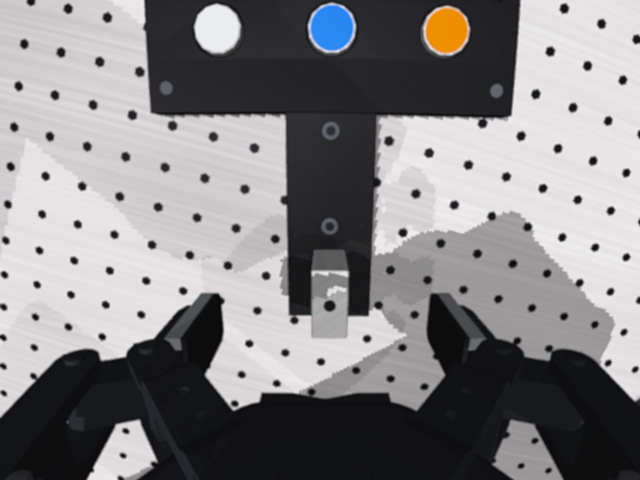

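The block top's centre hole is at about (330,305), well between the fingers, and the discs sit at (218,29), (332,28) and (446,31).

```bash
python3 - <<'E'
from g import *
p,d,c=load('w2')
b2=onz(c,330,305,.052); a=[onz(c,*x,.014) for x in((218,29),(332,28),(446,31))]
print(b2,bl,a[0],a[1],a[2],W,B,O); rel(yc,[b2[0],b2[1],.027])
E
```

```text
[ 0.4896588  -0.08759444  0.052     ] [ 0.4891838 -0.0875645  0.052    ] [0.60532018 0.00508699 0.014     ] [ 0.62089289 -0.05216836  0.014     ] [ 0.6361936  -0.10955229  0.014     ] [0.60517447 0.00556647 0.014     ] [ 0.62099237 -0.05202289  0.014     ] [ 0.63665056 -0.1098915   0.014     ]
t 3.1167 tcp [ 0.4952 -0.084   0.0721] F [0.21 0.04 0.11] gap 0.9998796725783035 0.0
turn deg [-0.31 -2.73  0.35] shift mm now [-8.5  2.2 44.8] after turn [-6.3  2.  45.1]
```

Excellent agreement. I'll finish the descent, then close.

>>> {"fn": "play_rows", "kwargs": {"rows": [[[-0.3,-2.7,0.3],[0,0,0],0],[[0,0,0],[-6.3,2,10],0],[[0,0,0],[0,0,15],0],[[0,0,0],[0,0,13],0],[[0,0,0],[0,0,7],0],[[0,0,0],[0,0,0],0],[[0,0,0],[0,0,0],0]]}}

```text
t: 3.7
tcp_pos: [0.489, -0.0875, 0.0269]
tool_rot: [0.991, 0.132, -0.0, -0.001]
force: [-0.3, -0.3, 0.1]
finger_gap: 1.002
gripper_force: 0.0
```

```bash
python3 - <<'E'
from g import *
rel(yc,[.4896,-.0876,.027])
E
```

```text
t 3.7 tcp [ 0.489  -0.0875  0.0269] F [-0.34 -0.34  0.1 ] gap 1.0020127865106547 0.0
turn deg [-0.07  0.01  0.02] shift mm now [ 0.5  0.2 -0.1] after turn [ 0.5  0.2 -0.1]
```

>>> {"fn": "play_rows", "kwargs": {"grip_force": 60, "rows": [[[0,0,0],[0,0,0],0.5],[[0,0,0],[0,0,0],0.6],[[0,0,0],[0,0,0],0.7],[[0,0,0],[0,0,0],0.8],[[0,0,0],[0,0,0],0.9],[[0,0,0],[0,0,0],1],[[0,0,0],[0,0,0],1],[[0,0,0],[0,0,0],1],[[0,0,0],[0,0,0],1],[[0,0,0],[0,0,0],1]]}}

```text
t: 4.53
tcp_pos: [0.4888, -0.0875, 0.0267]
tool_rot: [0.991, 0.132, -0.0, -0.001]
force: [-1.7, -0.2, 5.2]
finger_gap: 0.199
gripper_force: 59.5
```

```bash
python3 - <<'E'
from g import *
G=Gg-r2(yf,(.020,0)); G[2]=.0269   # stand-off 20 mm
print(G); rel(yf,G); s=sense(); print(s['ft_torque'])
E
```

```text
[ 0.51554588 -0.00233305  0.0269    ]
t 4.5333 tcp [ 0.4888 -0.0875  0.0267] F [-1.71 -0.25  5.23] gap 0.19905024405553867 59.5208877325058
turn deg [-0.09  0.02  9.73] shift mm now [ 48.1 -75.1  -0.1] after turn [ 34.7 -82.2  -0.2]
[-0.16494361  0.09980045 -0.23205537]
```

>>> {"fn": "play_rows", "kwargs": {"rows": [[[0,0,0],[0,0,-0.3],1],[[0,0,1.2],[0,0,0],1],[[0,0,2.0],[0,0,0],1],[[0,0,2.0],[0,0,0],1],[[0,0,2.0],[0,0,0],1],[[0,0,1.7],[0,0,0],1],[[0,0,0.8],[0,0,0],1],[[0,0,0],[0,0,0],1]]}}

```text
t: 5.2
tcp_pos: [0.4884, -0.0866, 0.0266]
tool_rot: [0.999, 0.048, -0.001, -0.001]
force: [0.3, 5.9, 4.1]
finger_gap: 0.205
gripper_force: 59.5
```

>>> {"fn": "play_rows", "kwargs": {"rows": [[[0,0,0],[1,-3,0],1],[[0,0,0],[2,-5,0],1],[[0,0,0],[2,-5,0],1],[[0,0,0],[2,-5,0],1],[[0,0,0],[2,-5,0],1],[[0,0,0],[2,-5,0],1],[[0,0,0],[2,-5,0],1],[[0,0,0],[2,-5,0],1],[[0,0,0],[2,-4,0],1],[[0,0,0],[0,-1,0],1],[[0,0,0],[0,0,0],1]]}}

```text
t: 6.12
tcp_pos: [0.5021, -0.0426, 0.0267]
tool_rot: [0.999, 0.048, 0.0, -0.001]
force: [1.0, -1.6, 3.2]
finger_gap: 0.2
gripper_force: 59.3
```

```bash
python3 - <<'E'
from g import *
G=Gg-r2(yf,(.020,0)); G[2]=.0269
rel(yf,G); s=sense(); print(s['ft_torque'])
E
```

```text
t 6.1167 tcp [ 0.5021 -0.0426  0.0267] F [ 1.01 -1.59  3.17] gap 0.20038032984100906 59.30794715881348
turn deg [-0.09 -0.02  0.04] shift mm now [ 17.3 -38.8  -0.2] after turn [ 17.3 -38.8  -0.2]
[-0.317189   -0.02626393 -0.34612637]
```

>>> {"fn": "play_rows", "kwargs": {"rows": [[[0,0,0],[1,-2,-0.2],1],[[0,0,0],[2,-5,0],1],[[0,0,0],[2,-5,0],1],[[0,0,0],[2,-5,0],1],[[0,0,0],[2,-5,0],1],[[0,0,0],[2,-5,0],1],[[0,0,0],[2,-5,0],1],[[0,0,0],[2,-4,0],1],[[0,0,0],[2,-3,0],1],[[0,0,0],[0,0,0],1],[[0,0,0],[0,0,0],1]]}}

```text
t: 7.03
tcp_pos: [0.5144, -0.0017, 0.0267]
tool_rot: [0.999, 0.049, -0.001, -0.001]
force: [-0.3, 1.0, -1.8]
finger_gap: 0.202
gripper_force: 58.6
```

```bash
python3 - <<'E'
from g import *
G=Gg-r2(yf,(.020,0)); G[2]=.0269
rel(yf,G); s=sense(); print(s['ft_torque'])
for n in('scene','top'): snap(n,n+'1')
p=load('scene1')[0]; q=load('top1')[0]
a=cv2.resize(p[220:345,170:370,::-1],(800,500)); cv2.imwrite('pics/s1.png',a)
E
```

```text
t 7.0333 tcp [ 0.5144 -0.0017  0.0267] F [-0.29  0.99 -1.8 ] gap 0.20192197830074188 58.59032392501831
turn deg [-0.13  0.09  0.15] shift mm now [ 1.   0.7 -0.2] after turn [ 1.   0.7 -0.2]
[-0.06854256 -0.09550593  0.02679468]
```

View pics/s1.png

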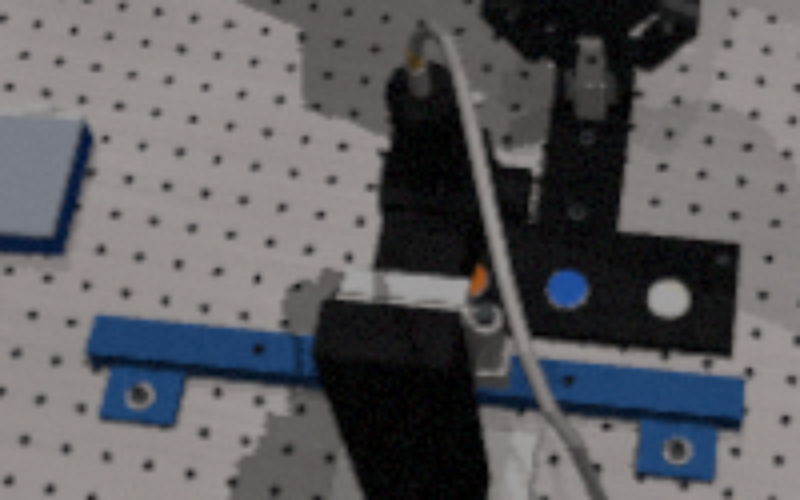

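The scene crop shows all the discs seated: orange partly hidden at (478,280), blue at (567,288) and white at (669,298). The carrier edge is parallel to the fence with a gap. I'll cross-check its position along the fence.

```bash
python3 - <<'E'
from g import *
p,d,c=load('scene1')
q=lambda x,y,z:onz(c,170+(x-1.5)/4,220+(y-1.5)/4,z)
Ws,Bs=q(669,298,.014),q(567,288,.014)
E1,E2=q(745,382,.022),q(97,318,.022)  # robot-side upper edge ends
X,Y=r2(yf,(1,0)),r2(yf,(0,1))
print(Ws,Bs,E1,E2); v=Ws-Bs; print('yaw',np.arctan2(-v[0],v[1]))
print('fence frame: W,B y',(Ws-F)@Y,(Bs-F)@Y,'x',(Ws-F)@X,(Bs-F)@X,'ends',(E1-F)@Y,(E2-F)@Y,(E1-F)@X,(E2-F)@X,'tip y',(tip-F)@Y)
t=sense()['tcp_pos'];print('tcp y',(t-F)@Y)
p,d,c=load('top1'); hsv=cv2.cvtColor(p,cv2.COLOR_RGB2HSV).astype(int)
print('proj in top',[proj(c,P) for P in (Ws,Bs)])
cv2.imwrite('pics/t1.png',cv2.resize(p[150:260,250:420,::-1],None,fx=4.5,fy=4.5,interpolation=cv2.INTER_CUBIC))
E
```

```text
[0.64477789 0.07124174 0.014     ] [0.65039875 0.01095993 0.014     ] [0.69169773 0.12361869 0.022     ] [ 0.7279432  -0.25260564  0.022     ]
yaw 0.09297427660943969
fence frame: W,B y 0.14103683825647692 0.0804936723114691 x -0.04937160834549047 -0.04949425222064253 ends 0.1887269331120411 -0.1892391052048266 0.002304995824750838 0.002699455255784155 tip y 0.02005238590220764
tcp y 0.08047880577529752
proj in top [(np.float64(283.0194551121928), np.float64(207.74978533017855)), (np.float64(307.18965468608326), np.float64(205.33416452980026))]
```

View pics/t1.png

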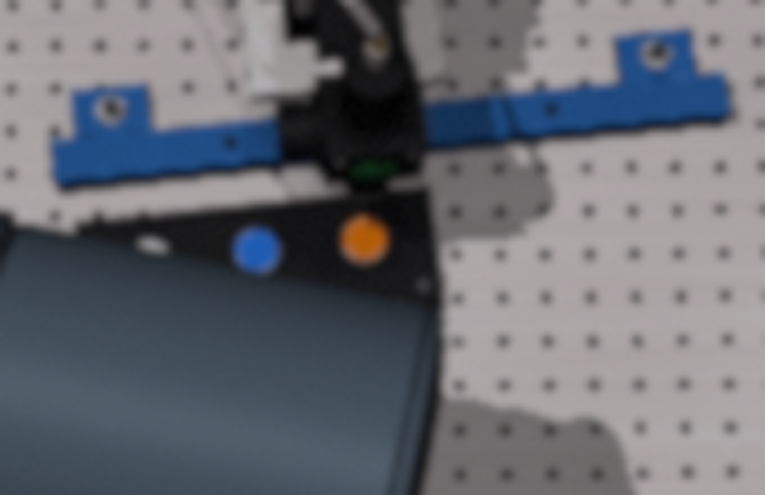

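>>> {"fn": "play_rows", "kwargs": {"rows": [[[0,0,0.1],[1,0.2,0.1],1],[[0,0,0],[2,0.2,0],1],[[0,0,0],[3,0,0],1],[[0,0,0],[3,0,0],1],[[0,0,0],[3,0,0],1],[[0,0,0],[2,0,0],1],[[0,0,0],[1,0,0],1],[[0,0,0],[0.8,0,0],1],[[0,0,0],[0.8,0,0],1]]}}

```text
t: 7.88
tcp_pos: [0.5311, -0.0013, 0.0267]
tool_rot: [0.999, 0.047, -0.001, -0.001]
force: [-2.4, -0.0, -0.9]
finger_gap: 0.203
gripper_force: 58.8
```

```bash
python3 - <<'E'
from g import *
G=Gg.copy(); G[2]=.0269
rel(yf,G); s=sense(); print(s['ft_torque']); t=s['tcp_pos']-F
print('tcp in fence',t@r2(yf,(1,0)),t@r2(yf,(0,1)),(tip-F)@r2(yf,(0,1)))
c=load('top1')[2]
for z in(.185,.255):
    u,v=proj(c,[tip[0],tip[1],z]); print(z,(u-250)*4.5,(v-150)*4.5)
E
```

```text
t 7.8833 tcp [ 0.5311 -0.0013  0.0267] F [-2.41 -0.04 -0.91] gap 0.20263251143588587 58.77034664154053
turn deg [-0.11  0.09 -0.06] shift mm now [ 4.5 -0.5 -0.2] after turn [ 4.5 -0.5 -0.2]
[-0.28585501  0.33169097 -0.04685139]
tcp in fence -0.16946875268483572 0.07959807307444111 0.02005238590220764
0.185 371.0909276247671 106.92031478338524
0.255 375.6517574621238 60.25186385621956
```

>>> {"fn": "play_rows", "kwargs": {"rows": [[[0,0,0],[0.8,-0.2,0],1],[[0,0,0],[0.8,-0.2,0],1],[[0,0,0],[0.8,0,0],1],[[0,0,0],[0.6,0,0],1]]}}

```text
t: 8.22
tcp_pos: [0.5342, -0.0006, 0.0267]
tool_rot: [0.999, 0.047, -0.001, -0.001]
force: [-2.8, 0.1, -2.1]
finger_gap: 0.198
gripper_force: 58.7
```

>>> {"fn": "play_rows", "kwargs": {"rows": [[[0,0,0],[0.6,0,0],1],[[0,0,0],[0.5,0,0],1]]}}

```text
t: 8.38
tcp_pos: [0.5345, -0.0005, 0.0267]
tool_rot: [0.999, 0.047, -0.001, -0.001]
force: [-5.2, -2.3, -1.0]
finger_gap: 0.198
gripper_force: 58.9
```

>>> {"fn": "play_rows", "kwargs": {"rows": [[[0,0,0],[0,0,0],1],[[0,0,0],[0,0,0],1]]}}

```text
t: 8.55
tcp_pos: [0.5346, -0.0005, 0.0267]
tool_rot: [0.999, 0.047, -0.001, -0.001]
force: [-4.7, -2.7, -0.7]
finger_gap: 0.197
gripper_force: 58.9
```

```bash
python3 - <<'E'
from g import *
G=Gg.copy(); G[2]=.0269
rel(yf,G); s=sense(); print(s['ft_torque']); t=s['tcp_pos']-F
print('tcp in fence',t@r2(yf,(1,0)),t@r2(yf,(0,1))-(tip-F)@r2(yf,(0,1)))
p,d,c=snap('scene','scene2')
cv2.imwrite('pics/s2.png',cv2.resize(p[270:330,275:365,::-1],None,fx=8,fy=8,interpolation=cv2.INTER_CUBIC))
E
```

```text
t 8.55 tcp [ 5.346e-01 -5.000e-04  2.670e-02] F [-4.71 -2.74 -0.67] gap 0.19736254735616843 58.86303663253784
turn deg [-0.11  0.13 -0.03] shift mm now [ 0.9  0.  -0.2] after turn [ 0.9  0.  -0.2]
[-0.34120568  0.54454271 -0.02497332]
tcp in fence -0.1658791909049172 0.06001942423653956
```

View pics/s2.png

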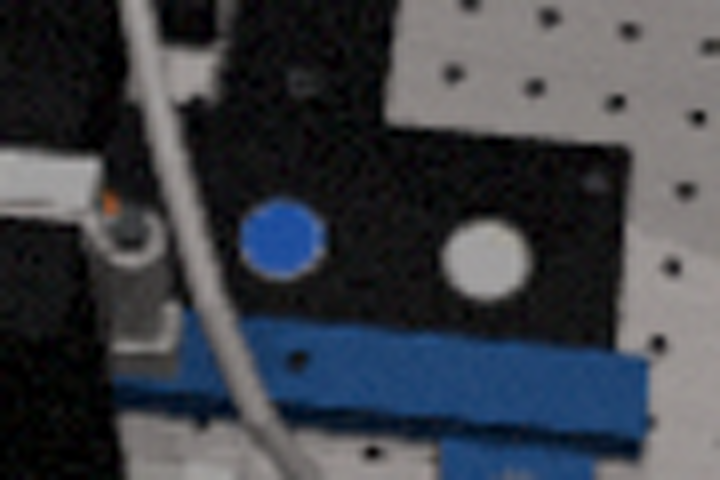

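>>> {"fn": "play_rows", "kwargs": {"rows": [[[0,0,0],[0.4,0,0],1],[[0,0,0],[0.4,0,0],1],[[0,0,0],[0,0,0],1],[[0,0,0],[0,0,0],1]]}}

```text
t: 8.93
tcp_pos: [0.5346, -0.0005, 0.0267]
tool_rot: [0.999, 0.047, -0.002, -0.001]
force: [-6.2, -2.4, 0.2]
finger_gap: 0.198
gripper_force: 59.1
```

```bash
cat > st.py <<'E'
from g import *
s=sense(); t=s['tcp_pos']-F; X,Y=r2(yf,(1,0)),r2(yf,(0,1))
print('t',s['t'],'tcp fence mm',(t@X*1e3).round(2),((t@Y-(tip-F)@Y)*1e3).round(2),'z',s['tcp_pos'][2])
print('F fence',(s['force']@X).round(2),(s['force']@Y).round(2),s['force'][2].round(2),'T fence',s['ft_torque']@X,s['ft_torque']@Y,s['ft_torque'][2])
M=R.from_quat(s['tool_rot']).as_matrix(); print('yaw',np.arctan2(M[1,0],M[0,0]),'tilt',M[2,:2],s['gripper_force'])
E
python3 st.py
```

```text
t 8.9333 tcp fence mm -165.9 60.03 z 0.02672460740960576
F fence -6.42 -1.85 0.2 T fence -0.49325001268016316 0.7140705519308413 0.003952040186536547
yaw 0.09466306674246458 tilt [-0.00388265 -0.00209348] 59.06081199645996
```

>>> {"fn": "play_rows", "kwargs": {"rows": [[[0,0,0],[0.4,0,0],1],[[0,0,0],[0.4,0,0],1],[[0,0,0],[0.4,0,0],1],[[0,0,0],[0.4,0,0],1],[[0,0,0],[0,0,0],1],[[0,0,0],[0,0,0],1]]}}

```text
t: 9.43
tcp_pos: [0.5345, -0.0005, 0.0267]
tool_rot: [0.999, 0.048, -0.004, -0.001]
force: [-9.6, -4.9, 3.0]
finger_gap: 0.199
gripper_force: 59.4
```

```bash
python3 st.py
```

```text
t 9.4333 tcp fence mm -165.92 60.07 z 0.026725512384180118
F fence -10.03 -3.95 2.96 T fence -0.7914313760273474 1.020659361858373 -0.07397606470729137
yaw 0.09507691751351796 tilt [-0.00706035 -0.00239851] 59.399943351745605
```

>>> {"fn": "play_rows", "kwargs": {"rows": [[[0,0.15,0],[0.4,0.4,-0.1],1],[[0,0.15,0],[0.4,0.4,-0.1],1],[[0,0.1,0],[0.4,0.2,-0.1],1],[[0,0,0],[0.2,0,0],1],[[0,0,0],[0,0,0],1],[[0,0,0],[0,0,0],1]]}}

```text
t: 9.93
tcp_pos: [0.5349, -0.0009, 0.0267]
tool_rot: [0.999, 0.048, -0.001, -0.002]
force: [-10.4, -4.2, 1.9]
finger_gap: 0.202
gripper_force: 59.2
```

```bash
python3 st.py
```

```text
t 9.9333 tcp fence mm -165.61 59.6 z 0.02668267972898233
F fence -10.72 -3.18 1.92 T fence -0.6469317747385582 1.3812138628311423 0.016157356132406264
yaw 0.09582003844770251 tilt [-0.00270715 -0.00324674] 59.22936737537384
```

>>> {"fn": "play_rows", "kwargs": {"rows": [[[0,0.1,0],[0.4,0,0],1],[[0,0.05,0],[0.4,0,-0.1],1],[[0,0,0],[0.3,0,0],1],[[0,0,0],[0,0,0],1],[[0,0,0],[0,0,0],1],[[0,0,0],[0,0,0],1],[[0,0,0],[0,0,0],1]]}}

```text
t: 10.52
tcp_pos: [0.5349, -0.0009, 0.0267]
tool_rot: [0.999, 0.048, -0.001, -0.002]
force: [-11.7, -4.4, 2.7]
finger_gap: 0.199
gripper_force: 59.3
```

```bash
python3 st.py; python3 - <<'E'
from g import *
p,d,c=snap('scene','scene3'); q,d2,c2=snap('top','top3')
a=cv2.resize(p[255:330,270:365,::-1],(760,600),interpolation=cv2.INTER_CUBIC)[:, :]
b=q[160:215,255:420,::-1]
a=cv2.resize(p[260:330,275:365,::-1],(440,342),interpolation=cv2.INTER_CUBIC)
b=cv2.resize(b,(800,267),interpolation=cv2.INTER_CUBIC)
a=np.pad(a,((0,0),(0,360),(0,0)))[:330]
cv2.imwrite('pics/fin.png',np.vstack([a,b]))
E
```

```text
t 10.5167 tcp fence mm -165.61 59.63 z 0.026670272260392397
F fence -12.11 -3.29 2.66 T fence -0.9074341051169793 1.6178088387737295 0.02939829269448188
yaw 0.09621380670640063 tilt [-0.00243572 -0.00348219] 59.28429365158081
```

View pics/fin.png

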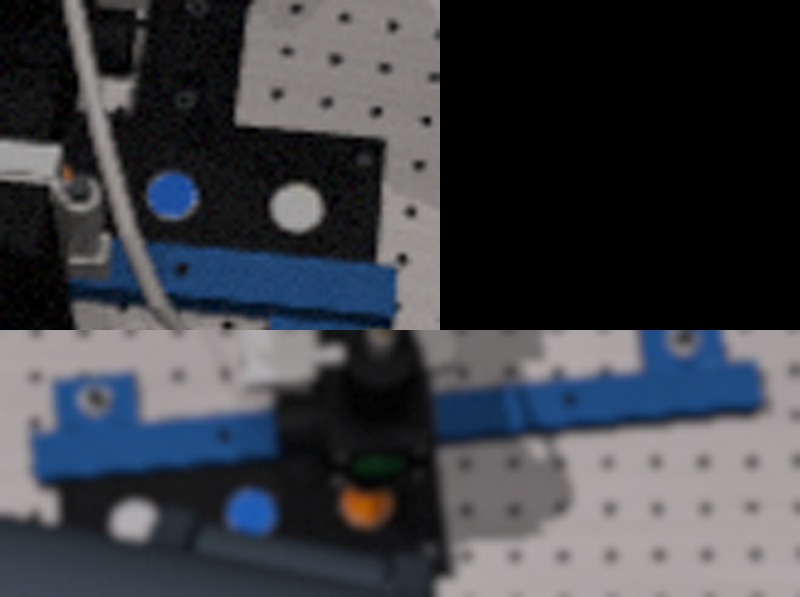

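>>> {"fn": "play_rows", "kwargs": {"rows": [[[0,0,0],[0.4,0,-0.2],1],[[0,0,0],[0.4,0,-0.2],1],[[0,0,0],[0,0,-0.1],1],[[0,0,0],[0,0,0],1],[[0,0,0],[0,0,0],1],[[0,0,0],[0,0,0],1],[[0,0,0],[0,0,0],1]]}}

```text
t: 11.2
tcp_pos: [0.5349, -0.0009, 0.0269]
tool_rot: [0.999, 0.048, -0.002, -0.002]
force: [-13.6, -5.5, 1.9]
finger_gap: 0.201
gripper_force: 59.1
```

```bash
python3 st.py; python3 - <<'E'
from g import *
p,d,c=load('scene3')
q=lambda x,y,z:onz(c,275+(x-2)/4.889,260+(y-2)/4.889,z)
Ws,Bs=q(297,208,.014),q(172,196,.014); E1=q(395,268,.022)
Y=r2(yf,(0,1)); v=Ws-Bs; print('yaw',np.arctan2(-v[0],v[1]),'O y by B, W',((Bs-F)@Y-.06)*1e3,((Ws-F)@Y-.12)*1e3,'tip y',(tip-F)@Y*1e3,'end',(E1-F)@Y)
E
```

```text
t 11.2 tcp fence mm -165.58 59.64 z 0.026864678110584083
F fence -14.06 -4.22 1.92 T fence -1.0733579354338063 1.75117299226608 0.030182322607950195
yaw 0.09627554866238659 tilt [-0.0041234  -0.00373693] 59.12593603134155
yaw 0.0966169653541043 O y by B, W 19.251974224513607 19.302435479057912 tip y 20.05238590220764 end 0.18750437588890378
```

>>> {"fn": "play_rows", "kwargs": {"rows": [[[0,0,0],[0,0,0.2],1],[[0,0,0],[0,0,0.1],1],[[0,0,0],[0,0,0],1],[[0,0,0],[0,0,0],1],[[0,0,0],[0,0,0],1],[[0,0,0],[0,0,0],1],[[0,0,0],[0,0,0],1],[[0,0,0],[0,0,0],1]]}}

```text
t: 11.87
tcp_pos: [0.5349, -0.0008, 0.0267]
tool_rot: [0.999, 0.048, -0.002, -0.002]
force: [-14.1, -5.7, 2.3]
finger_gap: 0.201
gripper_force: 59.4
```

```bash
python3 st.py
```

```text
t 11.8667 tcp fence mm -165.62 59.65 z 0.026703100305013897
F fence -14.55 -4.37 2.29 T fence -1.0451891432982443 1.7387290857183055 -0.040728618371125846
yaw 0.09631763545121962 tilt [-0.00406797 -0.00370513] 59.38597083091736
```

```bash
python3 -c "
from station import *
print(sign_off())"
```

```text
the job is handed in; nothing more can be done
None
```

I handed the job in with the carrier flush on the fence, all three discs seated and the orange disc within about 1 mm of the probe tip along the fence. The arm is still holding it with about 14.5 N at the wrist, roughly 9 to 14 N of which I estimate reaches the fence.

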